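# Pry the snap cover of a terminal box loose

## Robot

A 7-joint arm with a two-finger parallel gripper is mounted at the origin on a cart in front of the work surface, level with it; the furniture and walls round the work are solid. World frame = base frame: x ahead of the robot, y to its left, z up, the work surface at z = 0. Lengths are in mm, angles in rad, forces in N, time in s.
With the tool pointing down it reaches from about 425 to 825 mm from the base axis. Payload 3.6 kg.
Tool frame: the origin (TCP) lies between the finger pads; the fingertips stand 14 mm ahead of it and the grasp point (between the pads) lies 5 mm behind it; z points along the fingers, x is the direction in which the jaws open and shut, and the axes are right-handed (so a half turn about z gives the same grasp; the last joint's range is limited). The gripper opens to 85 mm and grips with 20 to 120 N. Pads are 22 mm wide; open, the fingers measure 114 mm over their backs; the gripper's body (76 mm by 85 mm) begins 54 mm behind the grasp point. The pads swing forward as they close: fully open they stand 13 mm farther back than shut.
Start: joints at [-1.177, 0.615, -0.013, 1.423, 0.008, 1.103, -0.04], TCP at [265.484, 593.281, 245.297] pointing down, gripper open.
Joint ranges: [-3.12, 3.12], [-0.3, 2.06], [-1.34, 1.32], [0.26, 2.42], [-1.36, 4.5], [0.01, 1.98], [-2.84, 2.84]. Speed limits (rad/s): [2.79, 2.79, 3.14, 3.14, 3.14, 3.14, 3.14].

## Interface

Orientations are given as [roll, pitch, yaw] about the fixed x, y, z axes, in that order (R = Rz(yaw) Ry(pitch) Rx(roll)).
In Python, from cell import get_obs, snapshot, ctrl gives the robot as it stands.
- The arm moves only by the tool jog_arm, never from a script. Its arguments are lists of equal length, an entry for each row: "offset": the shift along the tool's x, y, z in cm, a list of three; "rot": the turn, a rotation vector about the tool's x, y, z in degrees, a list of three; "fingers": the opening, from 0 (shut) to 1 (fully open). A call has exactly 5 rows; each row is the pose to reach, as a shift and turn from the pose measured when the call began, along the tool's axes at that moment; what a row does not reach only later rows make up. A row lasts 1/8 s, in which the tool goes at most 62.5 mm and 10.7 degrees, less where a joint would pass 70% of its speed; a pose out of reach is approached as far as the arm can. A call with a gripper value outside its range is refused whole. The fingers move at their own pace and stop on an object; "squeeze" is the grip in N (left out, the last holds). Time passes only in rows, so rows that repeat a pose let the fingers close, or fill a call up. It gives the time, the measured TCP pose, the force and the opening at its end, in the units of the state.
- get_obs(): the state, without advancing time (a new reading comes with each control period).
- snapshot(name): name is "scene" or "top" or "wrist"; returns a dict with "pixels" (480x640x3 uint8, red, green, blue), "mtx" (3x3 intrinsics, pixels), "xyz" and "attitude" of the camera in the world. Camera axes: x right, y up, looking along -z (the intrinsics and any distortion apply to the point x, -y, -z); pixel columns grow to the right and rows downward; lengths in mm; the calibration is good to about 2 mm. The wrist camera is an equidistant fisheye: a pixel r from the principal point sees the ray r / f radians off the axis. A picture is of the moment at which its call begins. There is no depth.
- ctrl.finish_job(): hands the job in, once; it reports no verdict.
The state is a dict: "clock": time; "joint_pos": joint angles; "dq": joint speeds; "tau": joint torques, N m; "ee_pos": TCP position; "tool_rot": TCP orientation; "force": force on the tool from outside, world axes, zero at the start; "torque": the same for the moment, N m; "grip_width": opening from 0.0 (shut) to 1.0 (fully open).
Only numpy, scipy, OpenCV 4.12 (cv2) and the standard library are available. Lean on these libraries where they do the work, as an engineer would, in place of code of your own. Each camera call takes 0.05 s, during which the arm holds its last target. There are 200 camera calls.

## Task

Take the flat pry bar by its handle, lay its blade on the ledge of the box whose cover has a notch, push the tip into the notch under the cover, and lever the handle down until that edge of the cover snaps up. Leave the popped cover sitting ajar on its box and lay the pry bar back flat on the bench clear of the box. Use the bar alone on the cover: do not touch the cover with the gripper.

Things in the scene. Friction and masses are not known exactly. Their poses are not given: they have to be found in the camera images.
- pry_bar: Flat pry bar, 160 mm long, about 0.12 kg, flat on the bench left of the boxes: black handle 80 long x 20 wide x 22 high, then a steel blade 80 long x 14 wide x 3 thick (last 8 mm: 2 thick). Origin under the handle's middle, on its underside; +x to the blade tip, z up. The blue-handled round nut driver by the boxes is not for this job
- pry_tip (a point): Middle of the pry blade's end edge, at (120, 0, 11) mm in the pry bar's frame, same axes; blade and handle share the mid plane 11 mm above the bar's underside
- terminal_box: White box with the notched cover, fixed on the bench, 104 x 90 mm, flat deck 80 mm up. Origin at its foot; front (-x) faces roughly the robot; x -57 to +47, y +-45 mm. The cover sits on the deck at x -45 to +45, leaving an open ledge in front, x -57 to -45. A twin box with a screwed lid and no notch stands beside it, on either side; leave it
- ledge_edge (a point): Middle of the top front edge of that ledge, at (-57, 0, 80) mm in the box's frame, same axes (x inward, level, towards the notch): the fulcrum for the blade. The cover's front edge with the notch is 12 mm further in
- snap_cover: Loose grey cover 90 x 84 mm, 4 mm plate on a 6 mm skirt, axes as the box's. Origin mid-notch, at the front edge on the plate's underside; seated: (-45, 0, 86) mm in the box. Notch: gap in the front skirt 30 wide, 6 high, 20 deep; the plate over it is cut back 5 mm. Detents free it at 10-20 N up; blade 15 mm in and tipped 20-27 degrees does it, then that edge springs up some 10 mm and stays
Mind the look-alikes: they are no part of the job. What is shaped like the terminal_box but brown or yellow is not meant.

How it is judged (in metres and radians):
On the way, in this order (a step that is already met when the one before it is completed fails the run):
1. the tip of the pry bar is in the notch, at least 3 mm under the plate of the still seated cover (x of pry_tip in the frame of terminal_box between -0.037 and -0.018 m and y of pry_tip in the frame of terminal_box between -0.017 and 0.017 m and z of pry_tip in the frame of terminal_box between 0.078 and 0.09 m and z of snap_cover in the frame of terminal_box below 0.0885 m), for 0.1 s.
2. the notched edge has come up by more than 5 mm with the blade under it and the bar tipped handle-down by more than 8 degrees (z of snap_cover in the frame of terminal_box above 0.091 m and x of pry_tip in the frame of terminal_box above -0.042 m and z of pry_tip in the frame of terminal_box above 0.078 m and angle between pry_tip's own x axis and vertical below 1.431 rad), for 0.05 s.
At the end, for the whole second after the job is handed in: The cover's notched edge stands more than 5 mm above its seated height, the cover still lying on its box within 15 mm of its place and tilted less than 17 degrees; the pry bar lies at rest on the bench, underside down within 10 degrees and 10 mm of the surface, touching neither box nor cover (z of snap_cover in the frame of terminal_box above 0.091 m and angle between snap_cover's own z axis and vertical below 0.3 rad and x of snap_cover in the frame of terminal_box between -0.06 and -0.03 m and y of snap_cover in the frame of terminal_box between -0.015 and 0.015 m and linear speed of each of snap_cover, pry_bar below 0.02 m/s and height (world z) of pry_bar between -0.01 and 0.01 m and angle between pry_bar's own z axis and vertical below 0.17 rad and contact force between pry_bar and terminal_box below 0.1 N and contact force between pry_bar and snap_cover below 0.1 N).
It fails at once if the gripper pushes on the cover (contact force between the fingers and snap_cover above 2 N).
It fails at once if the arm pushes on the cover (contact force between the arm and snap_cover above 2 N).
It also fails if it takes over 51 s, if anything falls off the work surface, if the arm or the gripper's body presses on something with over 40 N, if the wrist force passes 120 N, or if a joint passes its speed limit or range.

## Working session

There is one attempt and no reset: what is moved stays moved. The work goes in short steps, Python scripts to look and compute and a tool call to move; the robot and the scene stay as the last step left them, time stands still between calls to the robot, and variables do not carry over. Pictures are saved under pics/ and viewed, about 8 in all and at most 12, crops included, and the job is handed in when it is done.

Besides the shell and the picture viewer there is one more tool, called after "Request:" in YAML: its name, and indented under it one key for each argument. jog_arm: Moves the arm, as the interface text tells. Its arguments: {"type":"object","properties":{"offset":{"type":"array"},"rot":{"type":"array"},"fingers":{"type":"array"},"squeeze":{"type":"number"}},"required":["offset","rot","fingers"]}

```bash
mkdir -p pics; ls; cat > h.py <<'E'
import numpy as np, cv2
from cell import get_obs, snapshot, ctrl
from scipy.spatial.transform import Rotation as R
def snap(name,fn):
    s=snapshot(name); cv2.imwrite('pics/%s.png'%fn,s['pixels'][:,:,::-1]); np.save('pics/%s.npy'%fn,s,allow_pickle=True); return s
E
python3 - <<'E'
from h import *
for n in('scene','top'):
    s=snap(n,n+'1'); print(s['mtx'],s['xyz'],s['attitude'],s.keys())
print(get_obs())
E
```

```text
pics
[[486.8421295    0.         325.52916144]
 [  0.         486.8421295  238.6185539 ]
 [  0.           0.           1.        ]] [ -97.63555281 -654.78865584  584.54093976] [ 1.09391801 -0.01535934 -0.67153987] dict_keys(['pixels', 'mtx', 'xyz', 'attitude'])
[[614.67302148   0.         313.20630804]
 [  0.         614.67302148 243.97309027]
 [  0.           0.           1.        ]] [ 478.99159101  120.05673102 1395.2971817 ] [ 4.26209144e-02  2.38278616e-04 -1.58328093e+00] dict_keys(['pixels', 'mtx', 'xyz', 'attitude'])
{'clock': 0.1, 'joint_pos': array([-1.17648998,  0.61583143, -0.01261555,  1.42475619,  0.00811152,
        1.10337693, -0.04040272]), 'dq': array([ 0.00135017, -0.00226756,  0.00098248, -0.00356044, -0.00211756,
        0.00025819,  0.00104064]), 'tau': array([ 1.49146625e-03, -4.70383036e+01,  2.60299444e-01, -1.71570289e+01,
        1.00622704e-02,  5.86933078e-03, -3.37792450e-06]), 'ee_pos': array([265.24738932, 592.69976669, 244.24232769]), 'tool_rot': array([3.14155304e+00, 2.32120298e-03, 1.15005724e+00]), 'force': array([-0.2446269 , -0.11460142, -0.38981274]), 'torque': array([ 0.01321088, -0.01158256, -0.05298759]), 'grip_width': 0.9989665704714231}
```

View pics/scene1.png

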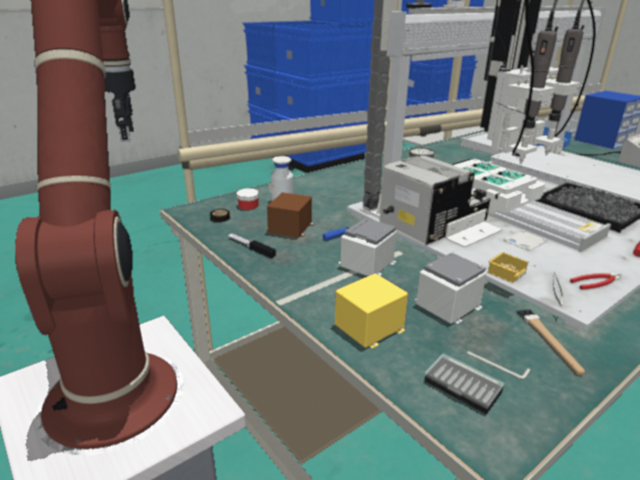

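View pics/top1.png

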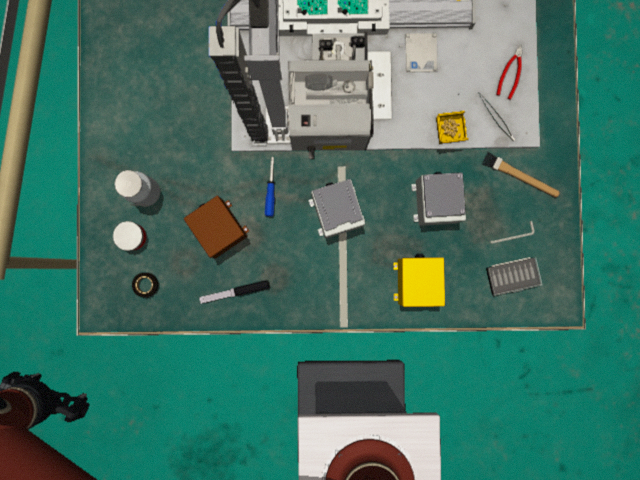

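The top view shows white boxes at about (338,208) and (441,198), and brown and yellow decoys at (216,227) and (421,282). The pry bar runs from about (200,300) at the blade to (270,286) at the handle. The nut driver is at (270,190). Next I'll enlarge both white boxes and the bar.

```bash
python3 - <<'E'
from h import *
a=cv2.imread('pics/top1.png');s=cv2.imread('pics/scene1.png')
c=[a[165:250,295:385],a[160:235,400:480],a[265:315,190:280],s[210:280,330:405],s[245:325,410:495]]
c=[cv2.resize(x,(260,int(260*x.shape[0]/x.shape[1])),interpolation=cv2.INTER_CUBIC) for x in c]
H=250
c=[cv2.copyMakeBorder(x[:H],0,H-min(H,len(x)),0,0,cv2.BORDER_CONSTANT) for x in c]+[np.zeros((H,260,3),np.uint8)]
cv2.imwrite('pics/crop1.png',np.vstack([np.hstack(c[:3]),np.hstack(c[3:])]))
E
```

```text
(no output)
```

View pics/crop1.png

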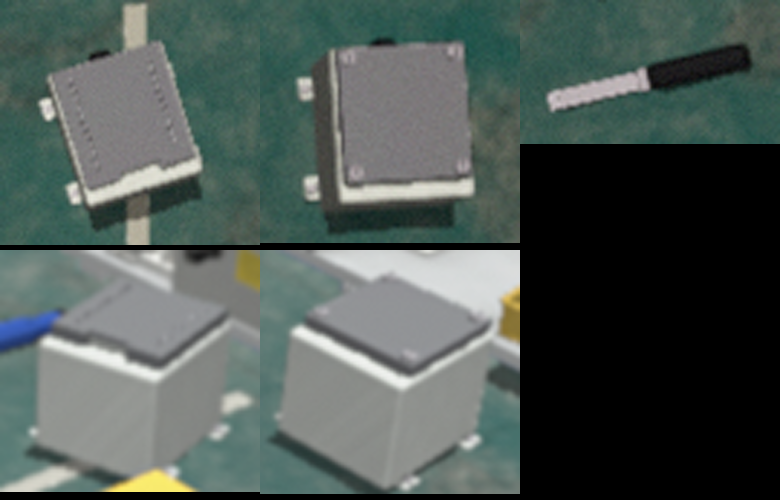

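The box at top px (338,208) is the terminal box: its front edge has a notch, around crop (140,175), and the lid has no screws. The other white box has four screws. The bar is plain to see, with its blade pointing image-left and its black handle to the right. Now I'll measure it.

```bash
cat >> h.py <<'E'
def ray(s,px):
    d=np.linalg.inv(s['mtx'])@np.c_[np.atleast_2d(px),np.ones(len(np.atleast_2d(px)))].T
    d=(d.T*[1,-1,-1]); return R.from_euler('xyz',s['attitude']).apply(d)
def onz(s,px,z):
    d=ray(s,px); c=s['xyz']; return c+d*((z-c[2])/d[:,2])[:,None]
def proj(s,P):
    q=R.from_euler('xyz',s['attitude']).inv().apply(np.atleast_2d(P)-s['xyz'])*[1,-1,-1]
    q=q@s['mtx'].T; return q[:,:2]/q[:,2:]
def big(m):
    n,l,st,_=cv2.connectedComponentsWithStats(m.astype(np.uint8)); return (l==1+st[1:,4].argmax())
E
python3 - <<'E'
from h import *
s=np.load('pics/top1.npy',allow_pickle=True).item(); im=s['pixels'].astype(int)
def roi(m,x0,x1,y0,y1):
    z=np.zeros_like(m); z[y0:y1,x0:x1]=m[y0:y1,x0:x1]; return big(z)
mx=im.max(2); sat=im.max(2)-im.min(2)
print(im[208,338],im[288,255],im[297,215],im[226,345],im[310,240])
hm=roi(mx<55,190,285,270,315); bl=roi((im[:,:,0]>110),190,285,270,315)
cv=roi((sat<25)&(mx>70)&(mx<150),300,375,170,245)
wh=roi((sat<40)&(mx>70),300,375,170,245)
def rep(n,m,z):
    c=cv2.findContours(m.astype(np.uint8),0,2)[0][0]; r=cv2.minAreaRect(c); b=cv2.boxPoints(r)
    P=onz(s,b,z); print(n,m.sum(),b.round(1).tolist(),P.round(1)[:,:2].tolist(),'sides',np.linalg.norm(P[0]-P[1]).round(1),np.linalg.norm(P[1]-P[2]).round(1),'c',P.mean(0).round(1),'ang',np.degrees(np.arctan2(*(P[1]-P[0])[[1,0]])).round(1))
    ys,xs=np.nonzero(m);Q=onz(s,np.c_[xs,ys],z)[:,:2];c=Q.mean(0);u,_,v=np.linalg.svd(Q-c,full_matrices=False);print('  centroid',c,'axis',np.degrees(np.arctan2(v[0,1],v[0,0])))
rep('handle',hm,22);rep('blade',bl,12.5);rep('cover',cv,90);rep('box+cover',wh,85)
E
```

```text
[127 125 125] [30 27 29] [187 179 181] [220 219 208] [61 91 80]
handle 346 [[233.10000610351562, 287.5], [267.8999938964844, 278.79998779296875], [270.3999938964844, 288.6000061035156], [235.60000610351562, 297.3999938964844]] [[442.7, 299.4], [461.1, 221.6], [439.1, 216.3], [420.7, 294.1]] sides 80.0 22.7 c [440.9 257.8  22. ] ang -76.7
  centroid [441.00687353 257.79971958] axis 102.62785249832234
blade 247 [[198.39999389648438, 296.70001220703125], [232.6999969482422, 287.79998779296875], [234.6999969482422, 295.6000061035156], [200.39999389648438, 304.3999938964844]] [[422.9, 378.7], [441.7, 301.6], [424.3, 297.2], [405.5, 374.3]] sides 79.4 17.9 c [423.6 338.   12.5] ang -76.3
  centroid [424.30826407 337.2956012 ] axis -77.54100372882174
cover 2431 [[291.3999938964844, 179.1999969482422], [344.0, 159.39999389648438], [372.20001220703125, 234.10000610351562], [319.6000061035156, 254.0]] [[673.6, 164.5], [714.8, 51.6], [554.0, -6.0], [513.3, 106.4]] sides 120.2 170.7 c [613.9  79.1  90. ] ang -69.9
  centroid [622.00373783  74.04035083] axis -145.1425872302042
box+cover 5158 [[300.0, 170.0], [374.0, 170.0], [374.0, 244.0], [300.0, 244.0]] [[694.0, 146.0], [692.0, -12.7], [533.2, -10.0], [535.2, 147.8]] sides 158.7 158.8 c [613.6  67.8  85. ] ang -90.7
  centroid [617.42788003  66.92130482] axis -116.48902977016235
```

```bash
python3 - <<'E'
from h import *
s=np.load('pics/top1.npy',allow_pickle=True).item(); im=cv2.medianBlur(s['pixels'],3).astype(int)
print(im[205,320:372].tolist()[::6])
gr=im[:,:,1]-im[:,:,0]; mx=im.max(2)
m=((gr<10)&(mx>95)&(mx<165)).astype(np.uint8); m[:170]=0;m[245:]=0;m[:,:300]=0;m[:,375:]=0
m=cv2.morphologyEx(m,2,np.ones((7,7),np.uint8)); m=big(m)
w=((gr<14)&(mx>175)).astype(np.uint8); w[:170]=0;w[245:]=0;w[:,:305]=0;w[:,375:]=0
c=max(cv2.findContours(m.astype(np.uint8),0,2)[0],key=len); r=cv2.minAreaRect(c); b=cv2.boxPoints(r); P=onz(s,b,90)
print(m.sum(),b.round(1).tolist(),P[:,:2].round(1).tolist(),r[1],'sides',np.linalg.norm(P[0]-P[1]),np.linalg.norm(P[1]-P[2]),P.mean(0))
print([np.degrees(np.arctan2(*(P[(i+1)%4]-P[i])[[1,0]])).round(1) for i in (0,1)])
# draw predicted outlines
B=P.mean(0)
v=im.astype(np.uint8)[:,:,::-1].copy()
big_=cv2.resize(v[160:250,290:390],None,fx=6,fy=6,interpolation=2)
q=((b-[290,160]+.5)*6).astype(int); cv2.polylines(big_,[q],True,(0,0,255),1)
cv2.imwrite('pics/crop2.png',big_)
E
```

```text
[[128, 126, 126], [128, 127, 126], [128, 128, 128], [128, 126, 128], [129, 125, 128], [128, 126, 128], [131, 128, 130], [60, 96, 86], [62, 97, 87]]
1774 [[309.29998779296875, 189.89999389648438], [350.29998779296875, 177.1999969482422], [363.29998779296875, 219.0], [322.20001220703125, 231.8000030517578]] [[650.2, 126.7], [676.4, 38.6], [586.5, 12.3], [560.4, 100.1]] (43.83414840698242, 43.01081848144531) sides 91.87349101127971 93.73615675780822 [618.35673089  69.43289655  90.        ]
[np.float64(-73.4), np.float64(-163.7)]
```

View pics/crop2.png

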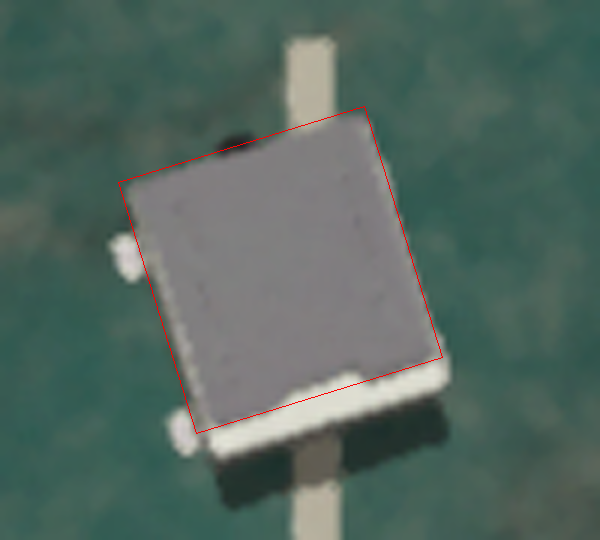

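```bash
cat >> h.py <<'E'
def pose():
    o=get_obs(); return np.array(o['ee_pos']),R.from_euler('xyz',o['tool_rot']),o
def go(p,Rt):
    p0,R0,o=pose(); off=R0.inv().apply(np.array(p)-p0)/10; rv=(R0.inv()*Rt).as_rotvec(degrees=True)
    print('t',o['clock'],'off cm',off.round(2).tolist(),'rot',rv.round(1).tolist()); return off,rv
def down(phi,tip=0): # jaw dir phi deg; bar yaw=phi+90; tip = bar handle-down tilt
    b=phi+90; th=np.radians(tip)
    return R.from_euler('z',b,degrees=True)*R.from_euler('y',-tip,degrees=True)*R.from_euler('z',-90,degrees=True)*R.from_euler('x',180,degrees=True)
E
python3 - <<'E'
from h import *
print(down(12.5).as_matrix().round(2)); go([441,257.7,110],down(12.5))
E
```

```text
[[ 0.98  0.22  0.  ]
 [ 0.22 -0.98 -0.  ]
 [-0.    0.   -1.  ]]
t 0.1 off cm [-23.37, 29.72, 13.48] rot [0.1, 0.1, 53.4]
```

Request:
jog_arm:
  offset:
    - [-4.5,5.5,1]
    - [-9,11,3]
    - [-13.5,16.5,5]
    - [-18,22,7]
    - [-21,27,9]
  rot:
    - [0,0,10]
    - [0,0,20]
    - [0,0,30]
    - [0,0,40]
    - [0,0,50]
  fingers: [0.6,0.6,0.6,0.6,0.6]
  squeeze: 100

```text
clock: 0.72
ee_pos: [405.0, 323.4, 167.1]
tool_rot: [3.14, 0.001, 0.272]
force: [0.6, 0.3, -0.6]
grip_width: 0.6
```

```bash
python3 - <<'E'
from h import *
print(get_obs()['grip_width']); go([441,257.7,90],down(12.5))
E
```

```text
0.5999719420375123
t 0.725 off cm [1.71, 7.29, 7.73] rot [0.1, 0.1, 3.1]
```

Request:
jog_arm:
  offset:
    - [0.8,3.5,3.5]
    - [1.6,7,7]
    - [1.7,7.3,7.7]
    - [1.7,7.3,7.7]
    - [1.7,7.3,7.7]
  rot:
    - [0,0,2]
    - [0,0,3]
    - [0,0,3.1]
    - [0,0,3.1]
    - [0,0,3.1]
  fingers: [0.6,0.6,0.6,0.6,0.6]

```text
clock: 1.35
ee_pos: [440.8, 259.6, 91.1]
tool_rot: [3.142, -0.0, 0.221]
force: [-0.9, 0.4, 0.6]
grip_width: 0.6
```

```bash
python3 - <<'E'
from h import *
s=snap('wrist','w1'); print(s['mtx'],s['xyz'],s['attitude']); go([441,257.7,16],down(12.5))
E
```

```text
[[371.64829954   0.         316.04479184]
 [  0.         371.64829954 237.67709504]
 [  0.           0.           1.        ]] [426.04298992 327.3578417  220.44575941] [-0.27520947 -0.00060712  0.22151177]
t 1.4 off cm [-0.02, 0.18, 7.52] rot [0.0, -0.0, 0.2]
```

View pics/w1.png

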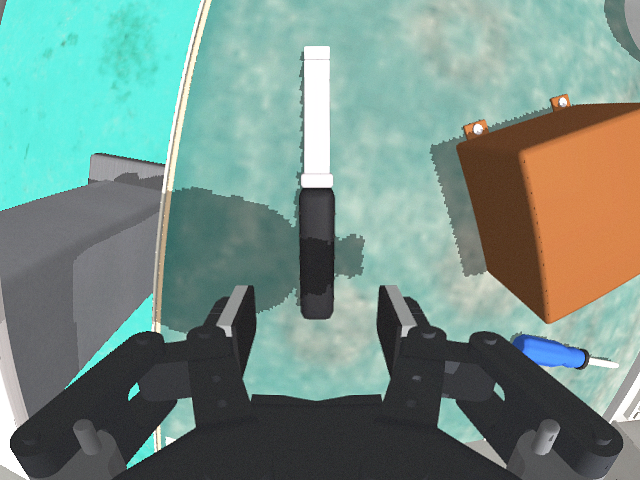

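The wrist view shows the bar upright at column 317, aligned and centred between the fingers (pads at 235 and 397). Now I'll descend and grip.

Request:
jog_arm:
  offset:
    - [0,0.2,3]
    - [0,0.2,6]
    - [0,0.2,7.3]
    - [0,0.2,7.5]
    - [0,0.2,7.5]
  rot:
    - [0,0,0]
    - [0,0,0]
    - [0,0,0]
    - [0,0,0]
    - [0,0,0]
  fingers: [0.6,0.6,0.6,0.6,0.6]

```text
clock: 2.02
ee_pos: [441.8, 258.1, 16.9]
tool_rot: [-3.141, -0.002, 0.221]
force: [0.0, 0.4, 0.4]
grip_width: 0.601
```

Request:
jog_arm:
  offset:
    - [0,0,0]
    - [0,0,0]
    - [0,0,0]
    - [0,0,0]
    - [0,0,0]
  rot:
    - [0,0,0]
    - [0,0,0]
    - [0,0,0]
    - [0,0,0]
    - [0,0,0]
  fingers: [0.1,0.1,0.1,0.1,0.1]
  squeeze: 110

```text
clock: 2.65
ee_pos: [442.3, 258.5, 18.2]
tool_rot: [-3.14, -0.004, 0.221]
force: [-0.4, 0.5, 5.7]
grip_width: 0.205
```

```bash
python3 - <<'E'
from h import *
s=snap('wrist','w2'); print(pose()[2])
m=s['pixels'].astype(int); w=(m.min(2)>200); w[:, :250]=0; w[:,390:]=0; w[320:]=0; w=big(w); ys,xs=np.nonzero(w); print(xs.min(),xs.max(),ys.min(),ys.max(), [ (y,xs[ys==y].mean().round(1)) for y in range(ys.min(),ys.max(),25)])
E
```

```text
{'clock': 2.7, 'joint_pos': array([-0.65330973,  0.75707657,  0.12490366,  2.02146984, -0.23720692,
        0.37253717, -0.11975191]), 'dq': array([-1.70060202e-04,  1.02563351e-04,  1.04614780e-03,  2.56396626e-05,
       -1.27275972e-04, -4.70720910e-04,  3.23812886e-04]), 'tau': array([ 1.19381575e-01, -3.92858613e+01,  1.88725702e+00, -6.57425344e+00,
       -1.88254943e-02, -2.81554358e-01, -2.84714234e-02]), 'ee_pos': array([442.33149439, 258.46322995,  18.2041332 ]), 'tool_rot': array([-3.14030762, -0.0037098 ,  0.22140231]), 'force': array([-1.14569694,  0.04728473,  6.32099069]), 'torque': array([-0.03748313,  0.18523775,  0.03649149]), 'grip_width': 0.2047230509643516}
296 335 0 189 [(0, np.float64(315.0)), (25, np.float64(315.5)), (50, np.float64(315.0)), (75, np.float64(315.5)), (100, np.float64(315.5)), (125, np.float64(315.5)), (150, np.float64(315.5)), (175, np.float64(315.5))]
```

Gripped; the 6 N upward is the fingertips touching the bench. Lift, then swing to the staging point.

Request:
jog_arm:
  offset:
    - [0,0,-3]
    - [0,0,-7]
    - [0,0,-11]
    - [0,0,-14]
    - [0,0,-15]
  rot:
    - [0,0,0]
    - [0,0,0]
    - [0,0,0]
    - [0,0,8]
    - [0,0,18]
  fingers: [0.1,0.1,0.1,0.1,0.1]

```text
clock: 3.32
ee_pos: [442.6, 258.4, 170.6]
tool_rot: [-3.136, -0.006, -0.098]
force: [0.0, -0.3, -1.9]
grip_width: 0.206
```

```bash
cat >> h.py <<'E'
BO=np.array([618.4,69.4]); BY=16.4; TB=np.array([0.5,0,18.2])  # box origin,yaw; TCP in bar frame
def tgt(x,y,z,tip=0,dyaw=0): # pry_tip at box (x,y,z), bar handle-down tip deg -> TCP target
    Rb=R.from_euler('z',BY+dyaw,degrees=True)*R.from_euler('y',-tip,degrees=True)
    T=np.r_[BO,0]+R.from_euler('z',BY,degrees=True).apply([x,y,z])
    return T+Rb.apply(TB-[120,0,11]), down(BY+dyaw-90,tip)
def show():
    p,Rt,o=pose(); Rb=Rt*(down(0).inv())*R.from_euler('z',90,degrees=True)
    t=p+Rb.apply(np.array([120,0,11])-TB); q=R.from_euler('z',-BY,degrees=True).apply(t-np.r_[BO,0])
    a=Rb.as_matrix()[:,0]; print('tip box',q.round(1),'tilt',np.degrees(np.arcsin(a[2])).round(1),'yaw',np.degrees(np.arctan2(a[1],a[0])).round(1)-BY,'F',o['force'].round(1),'q',o['joint_pos'].round(2),'w',o['grip_width'])
E
python3 - <<'E'
from h import *
show(); go(*tgt(-51,0,150))
E
```

```text
tip box [-70.4 341.8 164. ] tilt 0.3 yaw 68.0 F [ 0.  -0.3 -1.9] q [-0.79  0.51  0.33  1.92 -0.24  0.74 -0.43] w 0.2058896507343822
t 3.325 off cm [3.54, 23.49, 1.23] rot [-0.5, -0.1, 68.0]
```

Request:
jog_arm:
  offset:
    - [0.5,3.5,0.2]
    - [1,7,0.4]
    - [1.5,10.5,0.6]
    - [2,14,0.8]
    - [2.5,17.5,1]
  rot:
    - [0,0,10]
    - [0,0,20]
    - [0,0,30]
    - [0,0,40]
    - [0,0,50]
  fingers: [0.1,0.1,0.1,0.1,0.1]

```text
clock: 3.95
ee_pos: [450.0, 80.9, 160.0]
tool_rot: [-3.133, 0.001, -0.977]
force: [0.8, 0.0, -0.8]
grip_width: 0.208
```

```bash
python3 - <<'E'
from h import *
show(); go(*tgt(-56,0,105))
E
```

```text
tip box [-44.3  94.8 153.8] tilt 0.5 yaw 17.6 F [ 0.8  0.  -0.8] q [-0.61  0.49  0.56  2.08 -0.43  0.67 -0.74] w 0.20760805131253612
t 3.95 off cm [5.06, 3.46, 4.75] rot [-0.5, 0.1, 17.6]
```

Request:
jog_arm:
  offset:
    - [2.5,1.7,1]
    - [5,3.4,2]
    - [5.1,3.5,3.5]
    - [5.1,3.5,4.75]
    - [5.1,3.5,4.75]
  rot:
    - [-0.3,0,9]
    - [-0.5,0,17.6]
    - [-0.5,0,17.6]
    - [-0.5,0,17.6]
    - [-0.5,0,17.6]
  fingers: [0.1,0.1,0.1,0.1,0.1]

```text
clock: 4.58
ee_pos: [449.2, 19.9, 111.5]
tool_rot: [3.139, 0.003, -1.283]
force: [-0.2, -0.2, -0.9]
grip_width: 0.204
```

```bash
python3 - <<'E'
from h import *
show(); go(*tgt(-56,0,105))
a=snap('wrist','w3')['pixels']; s=snap('top','t3'); b=s['pixels']; c=snap('scene','s3')['pixels'][200:290,320:440]
r=lambda x,w,h:cv2.resize(x,(w,h),interpolation=2)
cv2.imwrite('pics/m3.png',np.vstack([r(a[:300],800,375)[:,:,::-1],np.hstack([r(b[165:255,300:420],400,225*4//3*3//4),r(c,400,225)])[:,:,::-1]]))
E
```

```text
tip box [-56.8   0.5 104. ] tilt -0.1 yaw 0.10000000000000142 F [-0.2 -0.2 -0.9] q [-0.47  0.58  0.56  2.14 -0.57  0.57 -0.77] w 0.20435636230648002
t 4.575 off cm [0.03, -0.08, -0.07] rot [0.1, 0.2, 0.1]
```

View pics/m3.png

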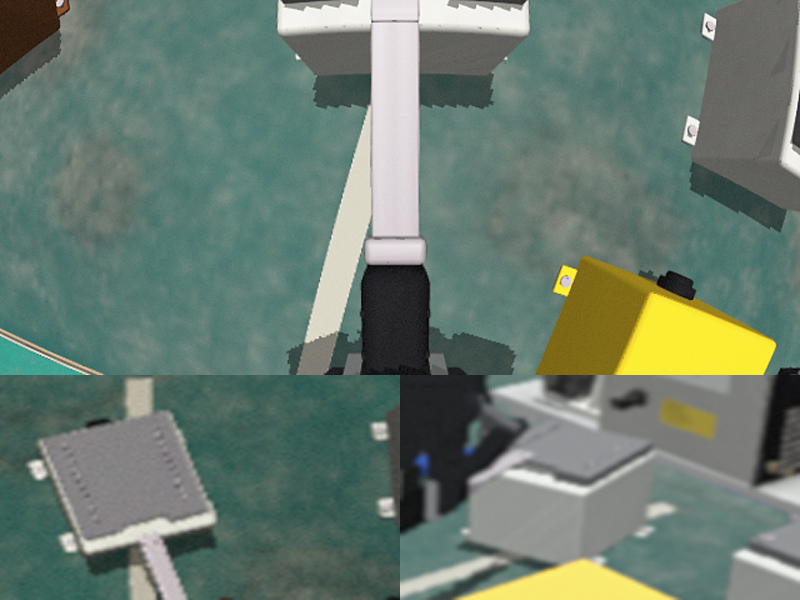

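The wrist view shows the blade at column 395 and the ledge front edge spanning about columns 278 to 528, so its middle is near 403. The box therefore sits about 3 mm to the right. I'll get numbers for this by ray casting.

```bash
cat >> h.py <<'E'
def wonz(s,px,z):
    px=np.atleast_2d(px).astype(float); m=s['mtx']; u=(px-[m[0,2],m[1,2]])/m[0,0]; r=np.linalg.norm(u,axis=1)+1e-9
    d=np.c_[u[:,0]*np.sin(r)/r,-u[:,1]*np.sin(r)/r,-np.cos(r)]; d=R.from_euler('xyz',s['attitude']).apply(d)
    return s['xyz']+d*((z-s['xyz'][2])/d[:,2])[:,None]
def tobox(P): return R.from_euler('z',-BY,degrees=True).apply(np.atleast_2d(P)-np.r_[BO,0])
E
python3 - <<'E'
from h import *
s=np.load('pics/w3.npy',allow_pickle=True).item(); im=cv2.medianBlur(s['pixels'],3).astype(int)
# bright ledge vs grey front
g=im[:,:,0]
for c in (230,250,270,290,345,360,380,400,415):
    col=g[:60,c]; e=np.argmin(np.diff(col)[12:45])+12; print(c,e,col[e-2:e+4], tobox(wonz(s,[[c,e+.5]],80)).round(1)[0])
for r in (15,20,24): 
    w=np.nonzero((im[r].min(1)>190))[0]; print(r,w.min(),w.max(),tobox(wonz(s,[[w.min()-.5,r],[w.max()+.5,r]],80)).round(1).tolist())
t=np.load('pics/t3.npy',allow_pickle=True).item(); im=t['pixels'].astype(int)
m=(im[:,:,0]>150)&(abs(im[:,:,0]-im[:,:,1])<14); 
n=[(y,x) for y in range(205,240) for x in range(335,365) if m[y,x]]
for y in range(208,236,2): print(y,im[y,338:362,0].tolist())
print(proj(t,[R.from_euler('z',BY,degrees=True).apply([-56.8,.5,104])+np.r_[BO,0]]), proj(t,R.from_euler('z',BY,degrees=True).apply([[-57,-45,80],[-57,45,80],[-57,0,80]])+np.r_[BO,0]))
E
```

```text
230 27 [200 178 154 125  99  97] [-57.3  38.7  80. ]
250 25 [203 188 164 135 112  97] [-57.   29.7  80. ]
270 24 [199 182 159 128 102  95] [-57.1  21.   80. ]
290 23 [205 189 167 139 112  99] [-56.9  12.3  80. ]
345 23 [204 184 164 131 102  97] [-56.8 -11.2  80. ]
360 23 [208 194 174 145 123  98] [-56.6 -17.7  80. ]
380 24 [213 196 177 149 124  99] [-56.5 -26.4  80. ]
400 26 [203 187 163 132 109  98] [-56.8 -35.3  80. ]
415 27 [208 195 168 140 115  98] [-56.6 -42.1  80. ]
15 222 571 [[-50.8, 42.7, 80.0], [-33.4, -129.6, 80.0]]
20 222 571 [[-53.3, 42.6, 80.0], [-36.4, -129.3, 80.0]]
24 224 639 [[-55.3, 41.6, 80.0], [-22.7, -186.8, 80.0]]
208 [131, 135, 131, 133, 134, 127, 132, 137, 133, 126, 129, 137, 134, 132, 133, 130, 123, 136, 133, 131, 142, 140, 95, 73]
210 [135, 136, 131, 135, 129, 134, 138, 130, 134, 130, 134, 128, 133, 136, 126, 123, 150, 137, 135, 131, 131, 156, 151, 77]
212 [136, 133, 132, 134, 131, 131, 133, 130, 132, 134, 138, 131, 132, 134, 134, 130, 132, 144, 135, 129, 132, 133, 142, 138]
214 [137, 134, 136, 134, 135, 134, 138, 133, 135, 133, 134, 135, 132, 137, 129, 131
[... 657 characters left out ...]
218, 207]
226 [199, 221, 222, 225, 228, 222, 226, 225, 225, 227, 224, 226, 227, 224, 221, 215, 211, 204, 187, 154, 140, 118, 87, 70]
228 [226, 224, 223, 221, 218, 207, 216, 216, 202, 205, 195, 191, 175, 148, 134, 107, 80, 60, 64, 54, 50, 48, 46, 38]
230 [229, 226, 216, 209, 215, 205, 204, 204, 199, 184, 128, 72, 53, 48, 39, 36, 32, 34, 36, 37, 35, 38, 35, 35]
232 [148, 136, 110, 106, 151, 179, 202, 202, 178, 183, 174, 73, 34, 31, 25, 28, 29, 29, 35, 32, 36, 38, 39, 34]
234 [58, 85, 91, 94, 146, 212, 202, 196, 200, 205, 197, 168, 59, 34, 36, 36, 35, 39, 39, 32, 34, 37, 55, 54]
[[344.30597884 229.48157781]] [[364.03300551 224.07901334]
 [323.9364253  236.411679  ]
 [343.99314459 230.24275357]]
```

The ledge edge reads x = -57 within 0.5 mm and the yaw agrees to 0.4°. In y the box centre is about -1.5. I'll go down to slot height next.

```bash
python3 - <<'E'
from h import *
go(*tgt(-52,-1.5,83)); go(*tgt(-29,-1.5,83))
E
```

```text
t 4.725 off cm [0.14, -0.39, 2.23] rot [-0.0, 0.1, 0.1]
t 4.725 off cm [0.14, -2.69, 2.23] rot [-0.0, 0.1, 0.1]
```

Request:
jog_arm:
  offset:
    - [0.1,-0.4,0.8]
    - [0.15,-0.4,1.6]
    - [0.15,-0.4,2]
    - [0.15,-0.4,2.2]
    - [0.15,-0.4,2.2]
  rot:
    - [0,0,0]
    - [0,0,0]
    - [0,0,0]
    - [0,0,0]
    - [0,0,0]
  fingers: [0.1,0.1,0.1,0.1,0.1]

```text
clock: 5.35
ee_pos: [454.3, 19.4, 90.3]
tool_rot: [3.141, 0.002, -1.283]
force: [0.2, 0.5, -0.4]
grip_width: 0.203
```

```bash
python3 - <<'E'
from h import *
show(); go(*tgt(-29,-1.5,82.8))
E
```

```text
tip box [-52.   -1.4  83.1] tilt -0.0 yaw 0.10000000000000142 F [ 0.2  0.5 -0.4] q [-0.43  0.62  0.51  2.14 -0.62  0.52 -0.74] w 0.20297123658988858
t 5.35 off cm [-0.01, -2.3, 0.03] rot [0.0, 0.1, 0.1]
```

Request:
jog_arm:
  offset:
    - [0,-0.4,0]
    - [0,-0.8,0]
    - [0,-1.2,0]
    - [0,-1.6,0]
    - [0,-1.6,0]
  rot:
    - [0,0,0]
    - [0,0,0]
    - [0,0,0]
    - [0,0,0]
    - [0,0,0]
  fingers: [0.1,0.1,0.1,0.1,0.1]

```text
clock: 5.98
ee_pos: [470.1, 24.1, 90.3]
tool_rot: [-3.141, 0.002, -1.283]
force: [-0.6, 0.1, -1.3]
grip_width: 0.207
```

```bash
python3 - <<'E'
from h import *
show(); go(*tgt(-29,-1.5,82.5))
a=snap('wrist','w4')['pixels']; b=snap('top','t4')['pixels']; c=snap('scene','s4')['pixels'][200:290,320:440]
r=lambda x,w,h:cv2.resize(x,(w,h),interpolation=2)
cv2.imwrite('pics/m4.png',np.vstack([r(a[:100,120:520],800,200)[:,:,::-1],np.hstack([r(b[165:255,300:420],400,300),r(c,400,300)])[:,:,::-1]]))
E
```

```text
tip box [-35.6  -1.3  83.2] tilt 0.0 yaw 0.10000000000000142 F [-0.6  0.1 -1.3] q [-0.44  0.64  0.52  2.1  -0.61  0.55 -0.76] w 0.2067612047448463
t 5.975 off cm [-0.01, -0.66, 0.06] rot [-0.0, 0.1, 0.1]
```

View pics/m4.png

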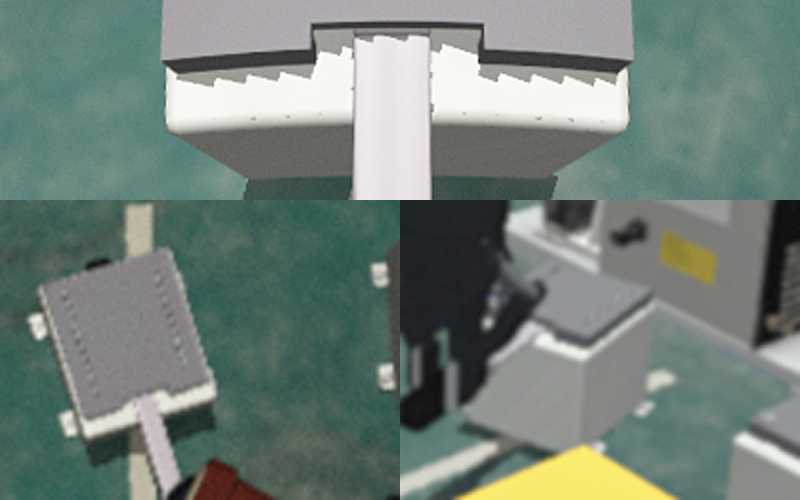

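The wrist view shows the blade (columns 353–432) inside the notch (313–482) and running in towards the plate, with no contact force. I'll push it in to 15–16 mm.

Request:
jog_arm:
  offset:
    - [0,-0.3,0]
    - [0,-0.6,0]
    - [0,-0.7,0.05]
    - [0,-0.7,0.1]
    - [0,-0.7,0.15]
  rot:
    - [0,0,0]
    - [0,0,0]
    - [0,0,0]
    - [0,0,0]
    - [0,0,0]
  fingers: [0.1,0.1,0.1,0.1,0.1]

```text
clock: 6.75
ee_pos: [476.1, 25.9, 88.8]
tool_rot: [3.141, 0.002, -1.283]
force: [0.1, 0.3, -0.0]
grip_width: 0.2
```

```bash
python3 - <<'E'
from h import *
show()
# pivot: blade bottom (bar z 9.5) rests on ledge edge, at s=120-27.5 along bar
for th in (0,4,8,12,16,20,24,26,28):
    t=np.radians(th); L=27.5
    x=-57+L*np.cos(t)-1.5*np.sin(t); z=80+L*np.sin(t)+1.5*np.cos(t)
    print(th,(x.round(1),z.round(1)),end=' '); go(*tgt(x,-1.5,z,th))
E
```

```text
tip box [-29.3  -1.4  81.5] tilt -0.0 yaw 0.10000000000000142 F [ 0.1  0.3 -0. ] q [-0.44  0.65  0.52  2.09 -0.61  0.56 -0.76] w 0.19988583059382772
0 (np.float64(-29.5), np.float64(81.5)) t 6.75 off cm [-0.01, 0.02, 0.01] rot [0.0, 0.1, 0.1]
4 (np.float64(-29.7), np.float64(83.4)) t 6.75 off cm [-0.01, 0.06, 0.65] rot [4.0, 0.1, 0.1]
8 (np.float64(-30.0), np.float64(85.3)) t 6.75 off cm [-0.01, 0.05, 1.29] rot [8.0, 0.1, 0.1]
12 (np.float64(-30.4), np.float64(87.2)) t 6.75 off cm [-0.01, -0.0, 1.94] rot [12.0, 0.1, 0.1]
16 (np.float64(-31.0), np.float64(89.0)) t 6.75 off cm [-0.0, -0.1, 2.58] rot [16.0, 0.1, 0.1]
20 (np.float64(-31.7), np.float64(90.8)) t 6.75 off cm [-0.0, -0.24, 3.2] rot [20.0, 0.1, 0.1]
24 (np.float64(-32.5), np.float64(92.6)) t 6.75 off cm [-0.0, -0.42, 3.82] rot [24.0, 0.1, 0.1]
26 (np.float64(-32.9), np.float64(93.4)) t 6.75 off cm [0.0, -0.53, 4.13] rot [26.0, 0.1, 0.0]
28 (np.float64(-33.4), np.float64(94.2)) t 6.75 off cm [0.0, -0.65, 4.43] rot [28.0, 0.1, 0.0]
```

Request:
jog_arm:
  offset:
    - [0,0.05,0.65]
    - [0,0.05,1.3]
    - [0,0,1.95]
    - [0,-0.1,2.6]
    - [0,-0.25,3.2]
  rot:
    - [4,0,0]
    - [8,0,0]
    - [12,0,0]
    - [16,0,0]
    - [20,0,0]
  fingers: [0.1,0.1,0.1,0.1,0.1]

```text
clock: 7.38
ee_pos: [485.1, 23.7, 77.3]
tool_rot: [-2.849, 0.017, -1.274]
force: [-9.4, -0.0, -7.2]
grip_width: 0.207
```

```bash
python3 - <<'E'
from h import *
show()
for th in (18,20,22,24,26,28):
    t=np.radians(th); L=27.5
    x=-57+L*np.cos(t)-1.5*np.sin(t); z=80+L*np.sin(t)+1.5*np.cos(t)
    print(th,(x.round(1),z.round(1)),end=' '); go(*tgt(x,-1.5,z,th))
E
```

```text
tip box [-24.3  -5.4 105. ] tilt 16.8 yaw 0.3000000000000007 F [-9.4 -0.  -7.2] q [ 0.05  0.59 -0.13  2.28 -1.36  0.01  0.04] w 0.20652467888698986
18 (np.float64(-31.3), np.float64(89.9)) t 7.375 off cm [-0.45, 1.11, 1.5] rot [1.2, 1.1, 0.3]
20 (np.float64(-31.7), np.float64(90.8)) t 7.375 off cm [-0.44, 1.13, 1.82] rot [3.2, 1.1, 0.3]
22 (np.float64(-32.1), np.float64(91.7)) t 7.375 off cm [-0.44, 1.14, 2.14] rot [5.2, 1.1, 0.3]
24 (np.float64(-32.5), np.float64(92.6)) t 7.375 off cm [-0.43, 1.13, 2.47] rot [7.2, 1.1, 0.2]
26 (np.float64(-32.9), np.float64(93.4)) t 7.375 off cm [-0.42, 1.12, 2.79] rot [9.2, 1.1, 0.2]
28 (np.float64(-33.4), np.float64(94.2)) t 7.375 off cm [-0.42, 1.09, 3.11] rot [11.2, 1.2, 0.2]
```

The wrist ran into its range: q6 is at 0.01 and q5 at -1.36, so the tool can't tilt that far here. I'll look at the current state before going on.

```bash
python3 - <<'E'
from h import *
show()
a=snap('wrist','w5')['pixels']; b=snap('top','t5')['pixels']; c=snap('scene','s5')['pixels'][190:290,310:430]
r=lambda x,w,h:cv2.resize(x,(w,h),interpolation=2)
cv2.imwrite('pics/m5.png',np.vstack([r(a[:200,120:520],600,300)[:,:,::-1],np.hstack([r(b[165:255,310:400],300,300),r(c,300,300)])[:,:,::-1]]))
E
```

```text
tip box [-24.3  -5.4 105. ] tilt 16.8 yaw 0.3000000000000007 F [-9.4 -0.  -7.2] q [ 0.05  0.59 -0.13  2.28 -1.36  0.01  0.04] w 0.20652467888698986
```

View pics/m5.png

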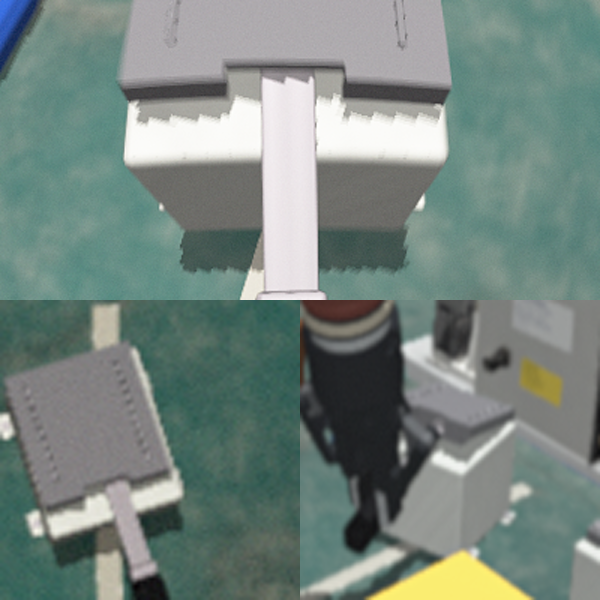

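The scene crop shows the front edge of the cover raised, with a gap under it, and the blade still in the notch (wrist columns 262–316 against the notch at 226–345). I'll check the height from the cover's 84 mm width in the wrist view, with the seated picture as the reference.

```bash
python3 - <<'E'
from h import *
from scipy.optimize import brentq
for f,L,Rr in (('w4',(120+163/2,55/2),(120+632/2,60/2)),('w5',(120+121/1.5,84/1.5),(120+450/1.5,88/1.5))):
    s=np.load('pics/%s.npy'%f,allow_pickle=True).item()
    W=lambda z:np.linalg.norm(np.diff(wonz(s,[L,Rr],z),axis=0))-84
    z=brentq(W,40,150); print(f,'z plate top',z,tobox(wonz(s,[L,Rr],z)).round(1).tolist())
# top view: cover mask now vs before
for f in('t3','t5'):
    s=np.load('pics/%s.npy'%f,allow_pickle=True).item(); im=cv2.medianBlur(s['pixels'],3).astype(int)
    gr=im[:,:,1]-im[:,:,0]; mx=im.max(2)
    m=((gr<10)&(mx>95)&(mx<165)).astype(np.uint8); m[:165]=0;m[245:]=0;m[:,:300]=0;m[:,375:]=0
    m=big(cv2.morphologyEx(m,2,np.ones((7,7),np.uint8)))
    c=max(cv2.findContours(m.astype(np.uint8),0,2)[0],key=len); r=cv2.minAreaRect(c); print(f,r,tobox(onz(s,[r[0]],92)).round(1))
E
```

```text
w4 z plate top 89.63233960800424 [[-44.4, 40.2, 89.6], [-44.9, -43.8, 89.6]]
w5 z plate top 95.96011621304692 [[-39.5, 39.8, 96.0], [-41.1, -44.2, 96.0]]
t3 ((336.2695617675781, 204.81289672851562), (43.20841598510742, 43.24135208129883), 72.75853729248047) [[-1.   0.4 92. ]]
t5 ((335.95001220703125, 202.84999084472656), (43.955657958984375, 42.37451934814453), 71.56504821777344) [[ 3.3 -0.1 92. ]]
```

```bash
cat >> h.py <<'E'
def lev(th,L,tool,y=-1.5): # bar tilt th, tip L past ledge edge, tool tilt; bar turns in the pads about bar (0.5,0,12)
    t=np.radians(th); x=-57+L*np.cos(t)-1.5*np.sin(t); z=80+L*np.sin(t)+1.5*np.cos(t)
    p,Rt=tgt(x,y,z,th); piv=p+Rt.apply([0,0,6.2]); Rn=down(BY-90,tool); return piv-Rn.apply([0,0,6.2]),Rn
E
python3 - <<'E'
from h import *
for a in ((8,35,14),(12,32,11),(16,30,9),(20,29,8),(24,28.5,8)): print(a,lev(*a)[0].round(1),end=''); go(*lev(*a))
E
```

```text
(8, 35, 14) [482.1  27.7  76.7]t 7.525 off cm [-0.72, 0.53, 0.14] rot [-3.2, 0.9, -0.1]
(12, 32, 11) [480.4  27.2  70.3]t 7.525 off cm [-0.71, 0.89, 0.7] rot [-6.2, 0.9, -0.0]
(16, 30, 9) [480.   27.1  63.9]t 7.525 off cm [-0.7, 1.12, 1.3] rot [-8.2, 0.9, -0.0]
(20, 29, 8) [480.9  27.4  57.5]t 7.525 off cm [-0.69, 1.21, 1.93] rot [-9.2, 0.9, -0.0]
(24, 28.5, 8) [482.6  27.9  51.4]t 7.525 off cm [-0.68, 1.23, 2.57] rot [-9.2, 0.9, -0.0]
```

Request:
jog_arm:
  offset:
    - [-0.4,0.5,0.15]
    - [-0.7,0.9,0.7]
    - [-0.7,1.1,1.3]
    - [-0.7,1.2,1.6]
    - [-0.7,1.2,1.6]
  rot:
    - [-3,0.5,0]
    - [-6,0.9,0]
    - [-8,0.9,0]
    - [-9,0.9,0]
    - [-9,0.9,0]
  fingers: [0.1,0.1,0.1,0.1,0.1]
  squeeze: 35

```text
clock: 8.15
ee_pos: [482.3, 27.8, 61.8]
tool_rot: [-2.995, -0.001, -1.284]
force: [0.7, 1.5, 4.4]
grip_width: 0.208
```

```bash
python3 - <<'E'
from h import *
show()
for a in ((18,29,8),(22,29,8),(24,29,8)): print(a,lev(*a)[0].round(1),end=''); go(*lev(*a))
a=snap('wrist','w6')['pixels']; b=snap('top','t6')['pixels']; c=snap('scene','s6')['pixels'][190:290,310:430]
r=lambda x,w,h:cv2.resize(x,(w,h),interpolation=2)
cv2.imwrite('pics/m6.png',np.vstack([r(a[:200,120:520],600,300)[:,:,::-1],np.hstack([r(b[165:255,310:400],300,300),r(c,300,300)])[:,:,::-1]]))
E
```

```text
tip box [-23.   -1.4  72.2] tilt 8.4 yaw 0.10000000000000142 F [0.7 1.5 4.4] q [-0.39  0.67  0.45  2.2  -1.07  0.35 -0.31] w 0.2077763786780412
(18, 29, 8) [480.   27.1  60.6]t 8.15 off cm [-0.0, 0.26, 0.09] rot [-0.4, -0.1, 0.1]
(22, 29, 8) [481.9  27.7  54.6]t 8.15 off cm [-0.0, 0.15, 0.71] rot [-0.4, -0.1, 0.1]
(24, 29, 8) [483.   28.   51.6]t 8.15 off cm [-0.0, 0.08, 1.02] rot [-0.4, -0.1, 0.1]
```

Request:
jog_arm:
  offset:
    - [0,0.2,0.4]
    - [0,0.15,0.7]
    - [0,0.1,1]
    - [0,0.05,1.3]
    - [0,0.05,1.3]
  rot:
    - [0,0,0]
    - [0,0,0]
    - [0,0,0]
    - [0,0,0]
    - [0,0,0]
  fingers: [0.1,0.1,0.1,0.1,0.1]

```text
clock: 8.93
ee_pos: [484.4, 28.5, 50.0]
tool_rot: [-2.992, 0.0, -1.284]
force: [-2.8, 0.9, 11.6]
grip_width: 0.205
```

```bash
python3 - <<'E'
from h import *
show()
a=snap('wrist','w7')['pixels']; b=snap('top','t7')['pixels']; c=snap('scene','s7')['pixels'][190:290,310:430]
r=lambda x,w,h:cv2.resize(x,(w,h),interpolation=2)
cv2.imwrite('pics/m7.png',np.vstack([r(a[:200,120:520],600,300)[:,:,::-1],np.hstack([r(b[165:255,310:400],300,300),r(c,300,300)])[:,:,::-1]]))
E
```

```text
tip box [-20.9  -1.3  60.7] tilt 8.6 yaw 0.0 F [-2.8  0.9 11.6] q [-0.35  0.69  0.4   2.2  -1.11  0.32 -0.27] w 0.20486966255456263
```

View pics/m7.png

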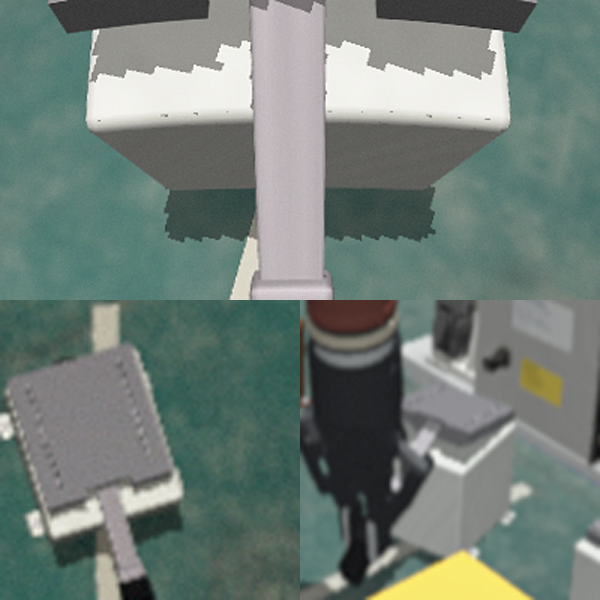

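Now the cover's front edge clearly stands up, with a wide shadowed gap in the wrist view, and the bar is tipped about 24°. I'll verify the height, then bring the bar back towards level and withdraw it.

```bash
python3 - <<'E'
from h import *
from scipy.optimize import brentq
s=np.load('pics/w7.npy',allow_pickle=True).item(); L=(120+67/1.5,33/1.5);Rr=(120+522/1.5,32/1.5)
z=brentq(lambda z:np.linalg.norm(np.diff(wonz(s,[L,Rr],z),axis=0))-84,60,130); print('skirt bottom z (seated 80)',z,tobox(wonz(s,[L,Rr],z)).round(1).tolist())
for a in ((24,29),(18,29),(12,29),(7,29),(6,25),(6,17),(6,5),(6,-10)): print(a,end=''); go(*lev(*a,a[0]-15.5))
E
```

```text
skirt bottom z (seated 80) 96.46717146442957 [[-42.2, 41.1, 96.5], [-41.9, -42.9, 96.5]]
(24, 29)t 9.075 off cm [0.0, 0.12, -0.17] rot [-0.1, 0.0, 0.0]
(18, 29)t 9.075 off cm [0.0, 0.23, -1.09] rot [-6.1, 0.0, 0.0]
(12, 29)t 9.075 off cm [0.0, 0.25, -2.03] rot [-12.1, 0.0, 0.0]
(7, 29)t 9.075 off cm [0.0, 0.19, -2.8] rot [-17.1, 0.0, 0.0]
(6, 25)t 9.075 off cm [0.0, 0.57, -2.98] rot [-18.1, 0.0, 0.0]
(6, 17)t 9.075 off cm [0.0, 1.36, -3.01] rot [-18.1, 0.0, 0.0]
(6, 5)t 9.075 off cm [0.0, 2.56, -3.07] rot [-18.1, 0.0, 0.0]
(6, -10)t 9.075 off cm [0.0, 4.06, -3.13] rot [-18.1, 0.0, 0.0]
```

Request:
jog_arm:
  offset:
    - [0,0.2,-0.5]
    - [0,0.25,-1.1]
    - [0,0.25,-1.7]
    - [0,0.25,-2.2]
    - [0,0.2,-2.6]
  rot:
    - [-2,0,0]
    - [-6,0,0]
    - [-10,0,0]
    - [-13,0,0]
    - [-16,0,0]
  fingers: [0.1,0.1,0.1,0.1,0.1]
  squeeze: 80

```text
clock: 9.7
ee_pos: [477.4, 26.2, 75.7]
tool_rot: [3.008, 0.0, -1.285]
force: [-2.1, -0.2, 3.8]
grip_width: 0.202
```

```bash
python3 - <<'E'
from h import *
show(); 
for a in ((7,20),(7,5),(7,-10),(7,-15)): print(a,end=''); go(*lev(*a,a[0]-15.5))
a=snap('wrist','w8')['pixels']; b=snap('top','t8')['pixels']; c=snap('scene','s8')['pixels'][190:290,310:430]
r=lambda x,w,h:cv2.resize(x,(w,h),interpolation=2)
cv2.imwrite('pics/m8.png',np.vstack([r(a[:200,120:520],600,300)[:,:,::-1],np.hstack([r(b[165:255,310:400],300,300),r(c,300,300)])[:,:,::-1]]))
E
```

```text
tip box [-29.9  -1.7  52.7] tilt -7.6 yaw 0.0 F [-2.1 -0.2  3.8] q [-0.59  0.79  0.77  2.   -0.7   0.79 -0.68] w 0.20201781951779105
(7, 20)t 9.7 off cm [-0.02, 0.78, 0.02] rot [-0.9, 0.0, -0.0]
(7, 5)t 9.7 off cm [-0.02, 2.23, 0.4] rot [-0.9, 0.0, -0.0]
(7, -10)t 9.7 off cm [-0.02, 3.68, 0.78] rot [-0.9, 0.0, -0.0]
(7, -15)t 9.7 off cm [-0.02, 4.16, 0.91] rot [-0.9, 0.0, -0.0]
```

View pics/m8.png

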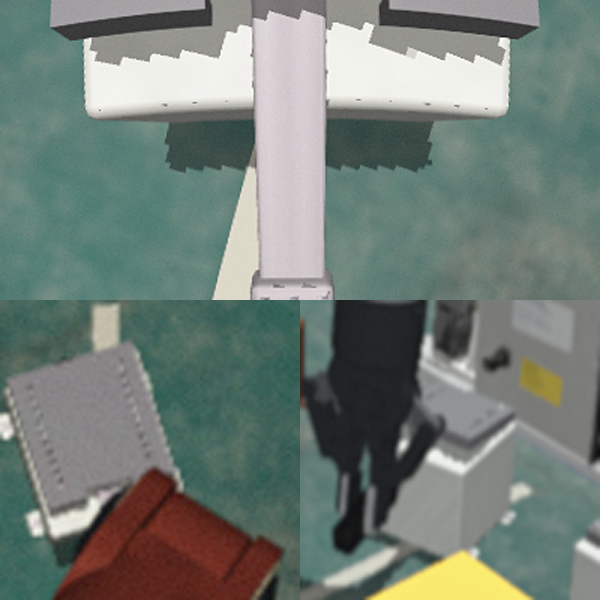

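The cover stays up (its front face at row 30 is well above the ledge) and the blade runs free in the notch. Withdrawing along the blade.

Request:
jog_arm:
  offset:
    - [0,0.8,0.1]
    - [0,1.5,0.25]
    - [0,2.3,0.42]
    - [0,3.1,0.63]
    - [0,4.2,0.9]
  rot:
    - [0,0,0]
    - [0,0,0]
    - [0,0,0]
    - [0,0,0]
    - [0,0,0]
  fingers: [0.1,0.1,0.1,0.1,0.1]

```text
clock: 10.48
ee_pos: [435.9, 14.1, 71.7]
tool_rot: [3.01, 0.0, -1.284]
force: [0.2, -0.3, -2.1]
grip_width: 0.203
```

```bash
python3 - <<'E'
from h import *
show(); p,_,o=pose(); print(p)
# set-down: bar level (tool tilt -15.5), bar yaw ~102 at old place; first lift & back
T=-15.5
Rn=down(BY-90,T)
go([425,60,140],Rn)
# final TCP for bar level yaw 102.5 at (441,257.7)
Rn=down(12.5,T); 
piv=np.array([441,257.7,12]); print(piv-Rn.apply([0,0,6.2])); go(piv+[0,0,130]-Rn.apply([0,0,6.2]),Rn)
E
```

```text
tip box [-73.1  -1.5  48.9] tilt -7.5 yaw 0.0 F [ 0.2 -0.3 -2.1] q [-0.57  0.75  0.75  2.11 -0.72  0.7  -0.61] w 0.20320478891372126
[435.91765483  14.0833979   71.71188811]
t 10.475 off cm [-4.72, 0.64, -6.8] rot [-8.0, 0.0, 0.0]
[440.64138598 259.31760331  17.97450881]
t 10.475 off cm [-23.39, -6.33, -8.52] rot [-6.4, 17.2, -84.4]
```

Request:
jog_arm:
  offset:
    - [0,0.2,-3]
    - [-3,0.4,-5]
    - [-7,0.5,-6]
    - [-11,0.5,-6]
    - [-12,0.3,-3]
  rot:
    - [-3,0,0]
    - [-6,0,0]
    - [-8,0,0]
    - [-8,0,0]
    - [-8,0,0]
  fingers: [0.1,0.1,0.1,0.1,0.1]

```text
clock: 11.1
ee_pos: [403.1, 132.5, 102.1]
tool_rot: [2.875, 0.003, -1.279]
force: [0.8, -0.8, -1.3]
grip_width: 0.2
```

```bash
python3 - <<'E'
from h import *
show(); p,_,o=pose(); print(p)
for z in (40,28,23): go([p[0],p[1],z],down(BY-90,-15.5))
s=snap('scene','s9');b=snap('top','t9')
r=lambda x,w,h:cv2.resize(x,(w,h),interpolation=2)
cv2.imwrite('pics/m9.png',np.hstack([r(s['pixels'][180:320,250:430],400,310),r(b['pixels'][160:310,240:420],372,310)])[:,:,::-1])
E
```

```text
tip box [-75.3 122.1  63.7] tilt -15.3 yaw 0.40000000000000213 F [ 0.8 -0.8 -1.3] q [-0.88  0.77  0.84  2.03 -0.63  0.95 -0.92] w 0.20007127999208849
[403.11969778 132.4979236  102.1065028 ]
t 11.1 off cm [0.02, -1.64, 5.99] rot [-0.2, 0.1, 0.4]
t 11.1 off cm [0.02, -1.95, 7.15] rot [-0.2, 0.1, 0.4]
t 11.1 off cm [0.02, -2.09, 7.63] rot [-0.2, 0.1, 0.4]
```

View pics/m9.png

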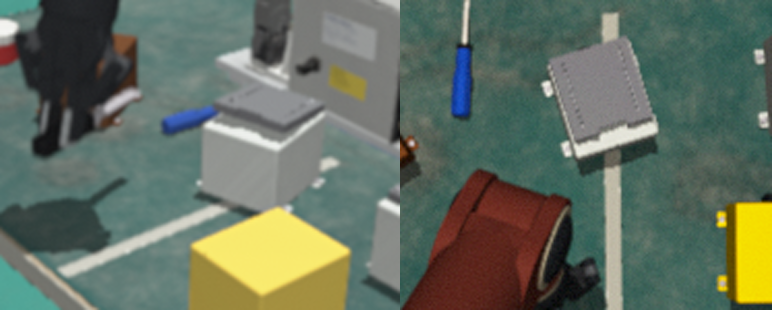

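The cover stays ajar on its own, with its front edge visibly up in the scene crop. TCP x = 403 is close to the bench edge, so I'll set the bar down 35 mm further in.

```bash
python3 - <<'E'
from h import *
for z in (60,35,25,22): go([437,140,z],down(BY-90,-15.5))
E
```

```text
t 11.2 off cm [0.2, -4.76, 2.81] rot [0.4, 0.1, 0.2]
t 11.2 off cm [0.2, -5.44, 5.21] rot [0.4, 0.1, 0.2]
t 11.2 off cm [0.2, -5.71, 6.17] rot [0.4, 0.1, 0.2]
t 11.2 off cm [0.2, -5.8, 6.46] rot [0.4, 0.1, 0.2]
```

Request:
jog_arm:
  offset:
    - [0.2,-3,1.5]
    - [0.2,-4.8,3]
    - [0.2,-5.4,5.2]
    - [0.2,-5.7,6]
    - [0.2,-5.7,6.2]
  rot:
    - [0,0,0]
    - [0,0,0]
    - [0,0,0]
    - [0,0,0]
    - [0,0,0]
  fingers: [0.1,0.1,0.1,0.1,0.1]
  squeeze: 25

```text
clock: 11.82
ee_pos: [437.0, 139.2, 25.1]
tool_rot: [2.865, 0.001, -1.282]
force: [0.1, -0.3, -0.2]
grip_width: 0.201
```

```bash
python3 - <<'E'
from h import *
show(); print(pose()[0]); go([437,140,22],down(BY-90,-15.5))
E
```

```text
tip box [-41.3 118.5 -14.5] tilt -15.9 yaw 0.20000000000000284 F [ 0.1 -0.3 -0.2] q [-0.79  0.92  0.74  1.96 -0.73  0.89 -0.88] w 0.20130311992722694
[436.97697202 139.18833185  25.11333627]
t 11.825 off cm [-0.08, -0.11, 0.29] rot [0.4, 0.0, 0.2]
```

Lower another 4 mm, then open.

Request:
jog_arm:
  offset:
    - [0,-0.05,0.15]
    - [0,-0.1,0.3]
    - [0,-0.1,0.4]
    - [0,-0.1,0.4]
    - [0,-0.1,0.4]
  rot:
    - [0,0,0]
    - [0,0,0]
    - [0,0,0]
    - [0,0,0]
    - [0,0,0]
  fingers: [0.1,0.1,0.1,0.1,0.1]

```text
clock: 12.45
ee_pos: [436.9, 139.2, 21.1]
tool_rot: [2.865, 0.001, -1.282]
force: [-0.3, -0.0, -1.0]
grip_width: 0.206
```

Request:
jog_arm:
  offset:
    - [0,0,0]
    - [0,0,0]
    - [0,0,0]
    - [0,0,0]
    - [0,0,0]
  rot:
    - [0,0,0]
    - [0,0,0]
    - [0,0,0]
    - [0,0,0]
    - [0,0,0]
  fingers: [0.3,0.4,0.5,0.6,0.6]

```text
clock: 13.08
ee_pos: [436.9, 139.2, 21.1]
tool_rot: [2.865, 0.001, -1.282]
force: [-0.1, 0.2, 0.3]
grip_width: 0.601
```

Request:
jog_arm:
  offset:
    - [0,0,-1]
    - [0,0,-3]
    - [0,0,-6]
    - [0,0,-10]
    - [0,0,-14]
  rot:
    - [0,0,0]
    - [0,0,0]
    - [0,0,0]
    - [0,0,0]
    - [0,0,0]
  fingers: [0.6,0.6,0.6,0.6,0.6]

```text
clock: 13.7
ee_pos: [473.8, 149.8, 157.6]
tool_rot: [2.865, 0.001, -1.282]
force: [0.6, 0.7, -0.4]
grip_width: 0.599
```

Request:
jog_arm:
  offset:
    - [-4,0,-1]
    - [-8,0,-2]
    - [-12,0,-3]
    - [-16,0,-3]
    - [-18,0,-3]
  rot:
    - [0,0,0]
    - [0,0,0]
    - [0,0,0]
    - [0,0,0]
    - [0,0,0]
  fingers: [0.6,0.6,0.6,0.6,0.6]

```text
clock: 14.32
ee_pos: [429.5, 327.0, 186.9]
tool_rot: [2.865, 0.002, -1.279]
force: [0.6, -0.3, -0.6]
grip_width: 0.598
```

```bash
python3 - <<'E'
from h import *
show(); print(pose()[0])
s=snap('scene','s10');b=snap('top','t10')
r=lambda x,w,h:cv2.resize(x,(w,h),interpolation=2)
cv2.imwrite('pics/m10.png',np.hstack([r(s['pixels'][170:310,230:410],400,310),r(b['pixels'][160:340,200:400],400,360)[:310]])[:,:,::-1])
im=b['pixels'].astype(int)
m=(im.max(2)<55); z=np.zeros_like(m); z[250:320,240:345]=m[250:320,240:345]; z=big(z)
c=cv2.findContours(z.astype(np.uint8),0,2)[0][0]; r_=cv2.minAreaRect(c); P=onz(b,cv2.boxPoints(r_),22); print('handle?',P.round(1)[:,:2].tolist(),P.mean(0).round(1))
E
```

```text
tip box [  4.5 301.2 147.4] tilt -15.8 yaw 0.40000000000000213 F [ 0.6 -0.3 -0.6] q [-1.12  0.78  0.88  1.63 -0.61  1.33 -1.34] w 0.597671221149554
[429.50514718 326.98593673 186.88871476]
handle? [[476.2, 161.4], [482.1, 142.3], [406.0, 118.9], [400.2, 138.0]] [441.1 140.1  22. ]
```

View pics/m10.png

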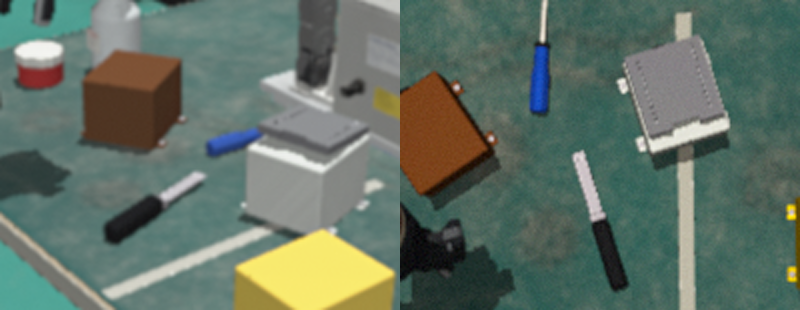

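The bar lies flat: its handle measures 80 x 20 mm at z = 22 and is well clear of the box. The cover is ajar. One last numeric check of the cover's front-corner height, from the scene camera before and after.

```bash
python3 - <<'E'
from h import *
W=lambda p:R.from_euler('z',BY,degrees=True).apply(p)+np.r_[BO,0]
for f in('scene1','s10'):
    s=np.load('pics/%s.npy'%f,allow_pickle=True).item(); im=cv2.medianBlur(s['pixels'],3).astype(int)[:,:,0]
    for y in(-36,-28,28,36):
        P=[proj(s,[W([-44,y-1.5,z])])[0] for z in (80,86,90,96,100,106)]
        c=int(round(P[2][0])); r0=int(P[-1][1])-4
        print(f,y,'col',c,'rows z80..106',[round(p[1],1) for p in P],'from row',r0,im[r0:r0+24,c].tolist())
E
```

```text
scene1 -36 col 374 rows z80..106 [np.float64(243.8), np.float64(241.4), np.float64(239.8), np.float64(237.4), np.float64(235.8), np.float64(233.3)] from row 229 [145, 145, 146, 146, 146, 146, 145, 144, 145, 144, 139, 118, 95, 92, 97, 158, 223, 223, 206, 168, 151, 150, 149, 149]
scene1 -28 col 371 rows z80..106 [np.float64(242.8), np.float64(240.4), np.float64(238.8), np.float64(236.4), np.float64(234.8), np.float64(232.3)] from row 228 [145, 146, 146, 146, 146, 146, 146, 146, 146, 146, 139, 118, 94, 90, 98, 157, 221, 228, 222, 181, 153, 147, 147, 148]
scene1 28 col 350 rows z80..106 [np.float64(235.9), np.float64(233.6), np.float64(232.0), np.float64(229.7), np.float64(228.1), np.float64(225.7)] from row 221 [109, 106, 105, 103, 105, 112, 129, 140, 144, 144, 142, 128, 103, 91, 91, 140, 205, 222, 222, 182, 153, 145, 145, 145]
scene1 36 col 347 rows z80..106 [np.float64(235.0), np.float64(232.6), np.float64(231.1), np.float64(228.7), np.float64(227.1), np.float64(224.8)] from row 220 [103, 100, 99, 99, 100, 99, 92, 91, 91, 115, 128, 119, 104, 91, 91, 140, 206, 220, 219, 180, 152, 144, 
[... 409 characters left out ...]
), np.float64(232.3)] from row 228 [144, 144, 144, 145, 144, 135, 113, 94, 92, 95, 111, 125, 127, 128, 141, 183, 228, 228, 221, 180, 152, 147, 147, 147]
s10 28 col 350 rows z80..106 [np.float64(235.9), np.float64(233.6), np.float64(232.0), np.float64(229.7), np.float64(228.1), np.float64(225.7)] from row 221 [112, 114, 125, 139, 139, 135, 113, 94, 92, 100, 120, 128, 128, 128, 139, 181, 226, 228, 222, 182, 153, 145, 145, 145]
s10 36 col 347 rows z80..106 [np.float64(235.0), np.float64(232.6), np.float64(231.1), np.float64(228.7), np.float64(227.1), np.float64(224.8)] from row 220 [103, 100, 99, 101, 107, 112, 106, 95, 88, 85, 79, 88, 115, 133, 137, 166, 219, 226, 220, 180, 151, 145, 145, 145]
```

The front edge is about 5 px higher, roughly 10–12 mm at 0.4 px/mm. That is well over the 5 mm needed, so I'm handing in.

```bash
python3 -c "
from cell import ctrl
print(ctrl.finish_job())"
```

```text
the job is handed in; nothing more can be done
None
```

I popped the notched cover with the pry bar and left it ajar on its box. The bar is back flat on the bench, and I handed the job in at about 14.4 s of the 51 s allowed. The interface gives no verdict, so the results below are my own checks.

**What I did:** I gripped the bar by its handle, slid the blade over the ledge about 16 mm into the notch, and levered it to roughly 24°. Then I eased it back, withdrew along the blade, and laid the bar down in front of the boxes to the left.

**Last checks:**
- **Cover height:** the scene camera shows the notched edge about 5 pixels higher, roughly 10–12 mm. It stayed up after the blade came out.
- **Cover position:** with the blade still under it, the cover had moved inward by about 3–4 mm, within the 15 mm allowed. I did not measure its position again after withdrawing.
- **Bar:** the handle measures 80 x 20 mm at the right height at (441, 140), so it lies flat. It is well clear of the box.

**What went wrong:** on the first lever stroke the wrist joints hit their range (joint 5 at -1.36, joint 6 at 0.01), though the reported angles stayed within it. The bar slipped in the grip, went about 8 mm deeper than planned, and pushed the cover inward. I finished the stroke with a softer grip and less tool tilt, so the bar turned between the pads. The bar's angle from then on is inferred from geometry, not measured.

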